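# Slide a circuit board onto the soldering frame's narrow rails and latch it

## Task

Load the loose circuit board into the soldering frame: slide it off the loading plate and onto the two narrow rails, lying flat and snug along the side fence, right up to the end stop. Then swing the retaining arm all the way over the board. The board is delicate: handle it gently, do not ram it or let it fall, and leave the solder spool, tip cleaner and cutters where they are.

Things in the scene. Friction and masses are not known exactly. Their poses are not given: they have to be found in the camera images.
- frame: Bare metal soldering frame fixed to the bench, base 190 x 370 mm. Origin on the bench, at the line where the loading plate ends and the rails go on alone; y is the loading direction (plate to end stop), z up. Plate and rail tops are level, 60 mm above the origin. Loading plate: x -50 to 82, y -200 to 0. Two rails 8 mm wide, x -50 to -42 and 38 to 46, y 0 to 130, open gap between.
- fence (a point): Top edge of the inner face of the side fence, at frame x -50, y 0, z 70 mm: a 6 mm strip along the whole plate and rails, parallel to the frame's y, rising 10 mm above the sliding surface.
- stop (a point): Middle of the top edge of the end stop's face, at frame x 0, y 130, z 70 mm: a bar across the rail ends, rising 10 mm above the sliding surface.
- nest (a point): Point of the frame where the board's origin lies when the board is fully loaded (against fence and stop): frame x 0, y 70, z 60 mm; axes as the frame's.
- board: Green circuit board 100 (x) x 120 (y) x 2.4 mm, about 250 g, on the loading plate, components up, roughly in line with the frame. Origin: centre of its underside; loaded, its axes are the frame's. It stands pushes up to 25 N. Tallest part: heat sink 36 x 24 mm at x -8, y -24, 23 mm over the underside. Two cans, 12 mm wide, 15 mm high, at x 26, y 28 and 44.
- terminals (a point): Top middle of the outer face of the board's black terminal row, which stands flush with the board's rear (-y) edge: 80 mm long in x, 12 mm deep, top 18 mm above the board's underside. At board x 0, y -60, z 18 mm. May be pushed on.
- header (a point): Top middle of the outer face of the board's black header, flush with its +x edge (the side away from the fence): 70 mm long in y, 9 mm wide, top 18 mm above the board's underside. At board x 50, y 0, z 18 mm. May be pushed on.
- retainer (a joint): Retaining arm, a 60 mm steel bar on an upright pivot post outside the fence (frame x -65, y 105), 14 to 20 mm above the sliding surface; stays where left. At 0 it points along frame +y, clear of the board; growing, it turns clockwise seen from above to its stop at 1.571, along frame +x, over the loaded board, its rubber foot clearing the board by 3 mm.
- retainer_pin (a point): Top centre of the retaining arm's upright black pin: 10 mm diameter, 30 mm tall above the bar, 45 mm from the pivot axis; its top is 50 mm above the frame's sliding surface.
- spool: Grey solder spool standing on end, 60 mm diameter, 44 mm high; origin at centre of its underside. Bystander.
- tip_cleaner: Brass dome-shaped tip cleaner, 84 mm diameter, 58 mm high; origin at centre of its underside. Bystander.
- cutters: Side cutters with black handles lying on the bench, 140 mm long, 14 mm high; origin under the middle. Bystander.
Things that resemble listed ones, but are neither listed nor needed, are in the scene too. What is meant by the board is not blue, and is the larger of those in its own colour.

How it is judged:
By the outcome, as a careful person would: the job done as asked, in the order asked, and still so for the second after the job is handed in, with the robot touching nothing.
It also fails if it takes over 59 s, if anything falls off the work surface, if the arm or the gripper's body presses on something with over 40 N, if the wrist force passes 120 N, or if a joint passes its speed limit or range.

## Robot

A 6-joint arm with a two-finger parallel gripper is mounted at the origin on the work surface. World frame = base frame: x ahead of the robot, y to its left, z up, the work surface at z = 0. Lengths are in m, angles in degrees, forces in N, time in s.
With the tool pointing down it reaches from about 0.35 to 0.875 m from the base axis. Payload 4.2 kg.
Tool frame: the origin (TCP) lies on the centre line of the jaws, within the pads' length; the fingertips stand 19 mm ahead of it and the grasp point (between the pads) is the TCP; z points along the fingers, y is the line along which they close (so a half turn about z gives the same grasp; the last joint's range is limited). The gripper opens to 87 mm and grips with 3 to 60 N. Pads are 19 mm wide; open, the fingers measure 117 mm over their backs; the gripper's body (75 mm by 190 mm) begins 51 mm behind the grasp point.
Start: joints at [-58.178, 22.042, 0.453, 0, -68.411, -14.817], TCP at [0.183, -0.598, 0.242] pointing down, gripper open.
Joint ranges: [-179.83, 179.83], [-69.29, 118.12], [-61.27, 80.66], [-181.25, 117.63], [-171.15, -9.14], [-177.46, 177.46]. Speed limits (degrees/s): [159.86, 159.86, 180, 180, 180, 180].

## Interface

Orientations are given as a 3x3 rotation matrix whose columns are the frame's x, y, z axes.
In Python, from station import sense, capture, finish_job, search_frame, masks_of gives the robot as it stands.
- The arm moves only by the tool drive_tool, never from a script. Its argument "rows" is a list of rows, each a list of 7 numbers: the opening in per cent of the stroke, from 0 (shut) to 100 (fully open), then the shift along the world's x, y, z in mm, then the turn, a rotation vector about the world's x, y, z in rad. In form: [[fingers, dx, dy, dz, wx, wy, wz], ...]. A call has 1 to 5 rows; each row shifts and turns the commanded pose from where the row before left it; what a row does not reach is not made up. A row lasts 1/12 s, in which the tool goes at most 41.7 mm and 7.16 degrees, less where a joint would pass 70% of its speed; a pose out of reach is approached as far as the arm can. A call is refused whole if a number of a shift passes 41.7 or a number of a turn 0.125, either way. A call with a gripper value outside its range is refused whole. The fingers move at their own pace and stop on an object; the grip force is fixed at half the most. Time passes only in rows, so rows that do not move let the fingers close. It gives the time, the measured TCP pose, the force, the opening and the grip force at its end, in the units of the state.
- sense(): the state, without advancing time (a new reading comes with each control period).
- capture(name): name is "scene" or "top" or "wrist"; returns a dict with "frame" (400x640x3 uint8, red, green, blue), "z_map" (400x640 float32, m along the optical axis (not along the pixel's ray), 0 where there is no reading), "fx", "fy", "cx", "cy" (pixels), "R" (3x3) and "t" (3): a world point X has camera coordinates R X + t; the wrist camera has in their place "T_tool_cam" (4x4, takes a point from camera to tool coordinates, whose origin is the TCP and whose axes are the flange's). Camera axes: x right, y down, z forward; pixel columns grow to the right and rows downward; lengths in m; the calibration is good to about 2 mm. A picture is of the moment at which its call begins: read the wrist's pose just before it.
- finish_job(): hands the job in; it is judged then, once.
Trained networks look in a picture, given as the dict that the camera call returned (one of the last four; its "shot" number tells which), for a name from the list of things; names that differ only in an ending like _2 or _b are one class to them, and where a whole thing is asked for, a point or a joint stands for the part that bears it (a point fixed in the world has none). Each returns a list of dicts, best first, with "p" (0 to 1); they miss things now and then, are a little off and sometimes report something else, mostly with a low value. They report only what shows in the picture. A call takes as long as a camera call. They do not tell look-alikes from the thing itself.
- search_frame(label, picture): "xy" ([column, row] in pixels, amid what is visible of it).
- masks_of(label, picture): "region" (400x640 bool, what is visible of it) and "xy" ([column, row] in pixels, amid what is visible of it).
The state is a dict: "time_s": time; "joints": joint angles; "joint_velocities": joint speeds; "effort": joint torques, N m; "tcp_pos": TCP position; "ee_rot": TCP orientation; "wrist_force": force on the tool from outside, world axes, zero at the start; "moment": the same for the moment, N m; "gripper_width": opening from 0.0 (shut) to 1.0 (fully open); "gripper_force": force on a finger pad.
Only numpy, scipy, OpenCV 4.12 (cv2) and the standard library are available. Lean on these libraries where they do the work, as an engineer would, in place of code of your own. Each camera call takes 0.05 s, during which the arm holds its last target. There are 200 camera calls.

## Working session

There is one attempt and no reset: what is moved stays moved. The work goes in short steps, Python scripts to look and compute and a tool call to move; the robot and the scene stay as the last step left them, time stands still between calls to the robot, and variables do not carry over. Pictures are saved under pics/ and viewed, at most 10 in all, crops included, and the job is handed in when it is done.

Besides the shell and the picture viewer there is one more tool, called after "Emit:" in YAML: its name, and indented under it one key for each argument. drive_tool: Moves the arm, as the interface text tells. Its arguments: {"type":"object","properties":{"rows":{"type":"array"}},"required":["rows"]}

```bash
ls; mkdir -p pics; cat > h.py <<'E'
import numpy as np, cv2
from station import *
np.set_printoptions(precision=4,suppress=True)
def save(c,n): cv2.imwrite('pics/'+n,c['frame'][:,:,::-1])
def pts(c,m):
    v,u=np.nonzero(m&(c['z_map']>0)); z=c['z_map'][v,u]
    X=np.c_[(u-c['cx'])/c['fx']*z,(v-c['cy'])/c['fy']*z,z]
    return (X-c['t'])@np.asarray(c['R'])
def px(c,P):
    X=np.asarray(c['R'])@P+c['t']; return X[:2]/X[2]*[c['fx'],c['fy']]+[c['cx'],c['cy']]
E
python3 - <<'E'
from h import *
s=sense();print(s['time_s'],s['tcp_pos'],s['ee_rot'],s['gripper_width'])
t=capture('top');save(t,'top.png');sc=capture('scene');save(sc,'scene.png')
print(t['R'],t['t'],t['fx'],t['z_map'].max())
for n in ['frame','board','terminals','header','retainer','retainer_pin','spool','tip_cleaner','cutters']:
    for r in masks_of(n,t)[:4]:
        P=pts(t,r['region']); print(n,round(r['p'],2),r['xy'],r['region'].sum(),np.median(P,0) if len(P) else '')
E
```

```text
pics
0.0 [ 0.1826 -0.5971  0.2405] [[-0.9563 -0.2923 -0.0007]
 [-0.2923  0.9563  0.002 ]
 [ 0.0001  0.0021 -1.    ]] 1.0012968994451903
[[ 0.0279 -0.9996  0.0074]
 [-0.9866 -0.0287 -0.1608]
 [ 0.1609 -0.0028 -0.987 ]] [-0.0031  0.6078  1.3804] 470.31545581383654 2.4279273
frame 0.59 [318.3, 201.4] 6023 [0.574  0.0385 0.0109]
board 0.85 [362.4, 127.5] 578 [ 0.8236 -0.0939  0.0038]
board 0.61 [350.6, 276.3] 1272 [ 0.3543 -0.0642  0.0037]
terminals 0.95 [362.2, 126.8] 623 [ 0.8234 -0.0942  0.0039]
terminals 0.94 [350.2, 271.3] 1315 [ 0.3548 -0.0643  0.0037]
terminals 0.57 [356.0, 182.0] 1354 [ 0.6298 -0.0752  0.0642]
terminals 0.57 [206.3, 199.0] 592 [0.5682 0.376  0.0554]
header 0.89 [351.8, 274.1] 1364 [ 0.3551 -0.0649  0.0036]
header 0.63 [361.9, 126.2] 598 [ 0.8235 -0.0934  0.0038]
header 0.58 [358.3, 180.6] 1345 [ 0.63   -0.0753  0.0642]
retainer 0.66 [462.9, 194.9] 385 [ 0.6078 -0.3957  0.0429]
retainer 0.57 [462.6, 264.6] 444 [ 0.3889 -0.4005  0.0116]
retainer 0.4 [285.6, 222.2] 96 [0.4966 0.1376 0.0825]
retainer_pin 0.45 [283.5, 220.3] 90 [0.4965 0.1406 0.0825]
spool 0.87 [462.1, 193.2] 375 [ 0.6074 -0.3966  0.0431]
tip_cleaner 0.56 [208.8, 198.4] 568 [0.5686 0.3772 0.0559]
tip_cleaner 0.35 [280.9, 224.4] 40 [0.4964 0.1445 0.0827]
cutters 0.86 [460.2, 267.5] 359 [ 0.3866 -0.3995  0.0123]
```

```bash
python3 -c "
import cv2
a=cv2.imread('pics/top.png')[90:310,190:490];cv2.imwrite('pics/topc.png',cv2.resize(a,(800,586),interpolation=cv2.INTER_CUBIC))"
```

```text
(no output)
```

View pics/topc.png

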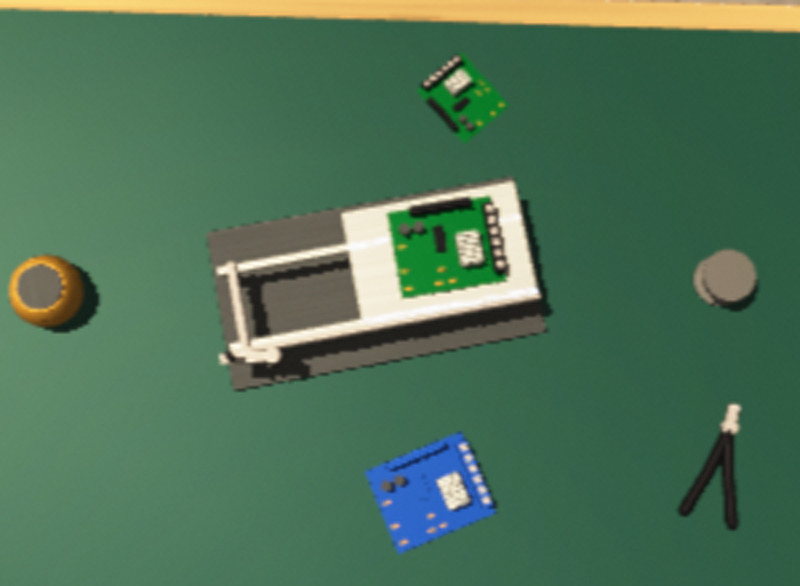

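View pics/scene.png

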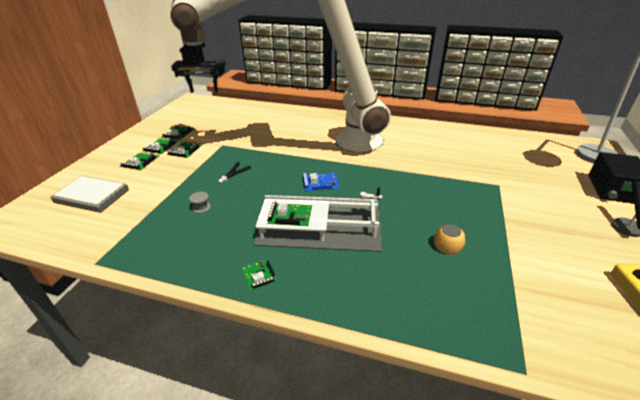

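The board candidates in the top image are the big green one on the plate at about (358,182), a small green one on the bench at (363,127), and a blue one at (350,274). The scene view also shows more small green boards at far left. By the description I choose the large green one on the plate. The fence is on the robot side, and the retainer is near top pixel (285,222), pointing along +y.

```bash
cat >> h.py <<'E'
def rectfit(P): # xy pts -> minAreaRect
    return cv2.minAreaRect((P[:,:2]*1000).astype(np.float32))
E
python3 - <<'E'
from h import *
t=capture('top')
v,u=np.indices((400,640)); P=np.full((400,640,3),np.nan)
m=t['z_map']>0; P[m]=pts(t,m)
f=t['frame'].astype(int); hsv=cv2.cvtColor(t['frame'],cv2.COLOR_RGB2HSV)
near=(abs(P[...,0]-.57)<.16)&(abs(P[...,1]-.04)<.24)
pl=near&(P[...,2]>.05)&(P[...,2]<.09)
print('raised',pl.sum(),rectfit(P[pl]))
g=pl&(hsv[...,1]>120)&(hsv[...,0]>40)&(hsv[...,0]<80)
print('green',g.sum(),P[g].mean(0),rectfit(P[g]))
base=near&(P[...,2]>.005)
print('base',base.sum(),rectfit(P[base]), np.median(P[base&(P[...,2]<.03)],0))
w=near&(P[...,2]>.055)&(P[...,2]<.066)&(hsv[...,1]<60)&(f.min(2)>130)
print('white',w.sum(),rectfit(P[w]),np.median(P[w][:,2]))
tall=near&(P[...,2]>.095); print('pin?',tall.sum(),P[tall].mean(0) if tall.any() else '')
bar=near&(P[...,2]>.071)&(P[...,1]>.1);print('bar',bar.sum(),P[bar])
for r in masks_of('retainer_pin',t): print(r['p'],r['xy'])
E
```

```text
raised 3559 ((597.9622192382812, 11.028060913085938), (148.17416381835938, 369.2085876464844), 15.605541229248047)
green 870 [ 0.6263 -0.0693  0.063 ] ((630.6266479492188, -75.57197570800781), (98.05805969238281, 115.31055450439453), 11.054430961608887)
base 7459 ((570.0772705078125, 39.99217224121094), (319.80413818359375, 479.6105041503906), 0.03336722403764725) [0.5558 0.0738 0.008 ]
white 1624 ((604.37646484375, 5.681793212890625), (137.55377197265625, 350.07733154296875), 12.819631576538086) 0.060219812851376994
pin? 10 [0.4952 0.1608 0.1096]
bar 143 [[0.6003 0.1691 0.0752]
 [0.5972 0.1689 0.0754]
 [0.5917 0.1629 0.0736]
 [0.5881 0.1685 0.0758]
 [0.5853 0.1654 0.0752]
 [0.5856 0.1626 0.0739]
 [0.5794 0.1653 0.0741]
 [0.5769 0.1594 0.0723]
 [0.5736 0.1652 0.0726]
 [0.5679 0.1621 0.0713]
 [0.5679 0.159  0.0719]
 [0.5649 0.1589 0.0718]
 [0.562  0.1558 0.0715]
 [0.5589 0.1617 0.0711]
 [0.5587 0.1554 0.0745]
 [0.5559 0.1555 0.0724]
 [0.5524 0.161  0.0755]
 [0.5526 0.1581 0.0746]
 [0.55   0.1552 0.0722]
 [0.5467 0.1519 0.0749]
 [0.544  0.158  0.0718]
 [0.5381 0.1548 0.0714]
 [0.5378 0
[... 2214 characters left out ...]
0.0839]
 [0.4928 0.1731 0.0743]
 [0.4924 0.1696 0.0797]
 [0.4923 0.1664 0.082 ]
 [0.4911 0.1619 0.0968]
 [0.4917 0.1597 0.0906]
 [0.4925 0.1575 0.083 ]
 [0.4927 0.1548 0.0815]
 [0.4929 0.152  0.0793]
 [0.4924 0.1484 0.0865]
 [0.4927 0.1457 0.0843]
 [0.4925 0.1425 0.087 ]
 [0.493  0.14   0.0825]
 [0.4933 0.1343 0.0808]
 [0.4933 0.1313 0.0816]
 [0.4934 0.1284 0.0818]
 [0.4936 0.1256 0.0802]
 [0.4934 0.1224 0.0837]
 [0.4934 0.1193 0.0851]
 [0.4936 0.1166 0.0829]
 [0.4934 0.1134 0.0864]
 [0.4936 0.1106 0.0852]
 [0.4894 0.1724 0.0799]
 [0.4896 0.1697 0.0776]
 [0.4892 0.1661 0.0835]
 [0.4896 0.1636 0.0798]
 [0.49   0.161  0.0766]
 [0.4903 0.1583 0.0737]
 [0.4914 0.1171 0.0743]]
0.66 [284.3, 221.8]
```

```bash
python3 -c "
import cv2
a=cv2.imread('pics/top.png')[150:215,325:405];cv2.imwrite('pics/topb.png',cv2.resize(a,(640,520),interpolation=cv2.INTER_CUBIC))"
```

```text
(no output)
```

View pics/topb.png

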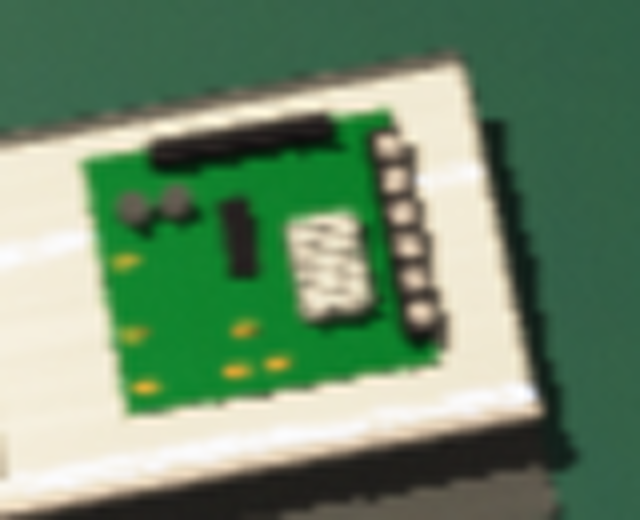

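The crop confirms the choice: a large green board with the terminals on the right (−y) and the header on top (+x), lying clear of the fence. Next I move above it for a close look.

Emit:
drive_tool:
  rows:
    - [100,24,28,5,0,0,0]
    - [100,24,28,5,0,0,0]
    - [100,24,28,5,0,0,0]
    - [100,24,28,5,0,0,0]
    - [100,24,28,5,0,0,0]

```text
time_s: 1.07
tcp_pos: [0.3035, -0.4563, 0.2669]
ee_rot: [[-0.956, -0.292, 0.0], [-0.292, 0.956, -0.0], [-0.0, -0.0, -1.0]]
wrist_force: [0.8, -0.8, -0.4]
gripper_width: 0.997
gripper_force: 0.0
```

Emit:
drive_tool:
  rows:
    - [100,24,28,5,0,0,0]
    - [100,24,28,5,0,0,0]
    - [100,24,28,5,0,0,0]
    - [100,24,28,5,0,0,0]
    - [100,24,28,5,0,0,0]

```text
time_s: 1.48
tcp_pos: [0.4237, -0.3161, 0.2922]
ee_rot: [[-0.956, -0.293, 0.001], [-0.293, 0.956, -0.0], [-0.001, -0.001, -1.0]]
wrist_force: [-0.3, -0.5, 0.2]
gripper_width: 1.0
gripper_force: 0.0
```

Emit:
drive_tool:
  rows:
    - [100,24,28,5,0,0,-0.08]
    - [100,24,28,5,0,0,0]
    - [100,24,28,5,0,0,0]
    - [100,24,28,5,0,0,0]
    - [100,24,28,0,0,0,0]

```text
time_s: 1.9
tcp_pos: [0.5441, -0.1762, 0.3131]
ee_rot: [[-0.977, -0.215, 0.003], [-0.215, 0.977, -0.001], [-0.003, -0.001, -1.0]]
wrist_force: [1.2, -0.7, -0.7]
gripper_width: 1.004
gripper_force: 0.0
```

Emit:
drive_tool:
  rows:
    - [100,20,28,0,0,0,0]
    - [100,20,28,0,0,0,0]
    - [100,20,28,0,0,0,0]
    - [100,0,0,0,0,0,0]
    - [100,0,0,0,0,0,0]

```text
time_s: 2.32
tcp_pos: [0.6035, -0.0921, 0.3108]
ee_rot: [[-0.976, -0.218, -0.001], [-0.218, 0.976, -0.0], [0.001, 0.0, -1.0]]
wrist_force: [-1.0, 0.6, -0.9]
gripper_width: 0.999
gripper_force: 0.0
```

```bash
cat >> h.py <<'E'
def wrist():
    s=sense(); c=capture('wrist'); T=np.array(c['T_tool_cam']); W=np.eye(4); W[:3,:3]=s['ee_rot']; W[:3,3]=s['tcp_pos']
    M=np.linalg.inv(W@T); c['R']=M[:3,:3]; c['t']=M[:3,3]; return c
def pmap(c):
    P=np.full((400,640,3),np.nan); m=c['z_map']>0; P[m]=pts(c,m); return P
E
python3 - <<'E'
from h import *
c=wrist(); save(c,'w1.png'); P=pmap(c)
np.savez('w1.npz',P=P,f=c['frame'])
print(c['fx'],[np.round(P[a,b],3) for a,b in((5,5),(5,635),(395,5),(395,635),(200,320))])
hsv=cv2.cvtColor(c['frame'],cv2.COLOR_RGB2HSV)
near=(abs(P[...,0]-.6)<.16)&(abs(P[...,1]-.0)<.24)
g=near&(P[...,2]>.056)&(P[...,2]<.068)&(hsv[...,1]>120)
print(g.sum(),rectfit(P[g]),np.median(P[g],0))
w=near&(P[...,2]>.055)&(P[...,2]<.075)&(hsv[...,1]<70)
print(w.sum(),rectfit(P[w]),np.median(P[w],0))
E
```

```text
304.07446833074624 [array([ 0.488, -0.548,  0.001]), array([0.306, 0.268, 0.   ]), array([ 0.606, -0.157,  0.403]), array([ 0.579, -0.032,  0.403]), array([ 0.638, -0.087,  0.078])]
3899 ((629.5997314453125, -74.39851379394531), (96.4552993774414, 114.36710357666016), 11.741790771484375) [ 0.6153 -0.0654  0.0615]
11790 ((599.1979370117188, 5.739410400390625), (148.77162170410156, 356.99432373046875), 15.56832504272461) [ 0.5854 -0.0091  0.0595]
```

View pics/w1.png

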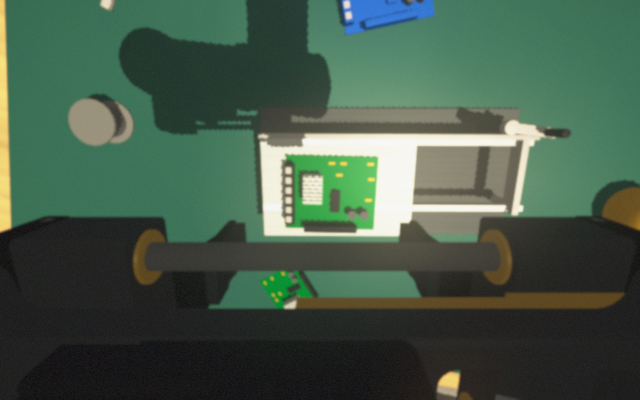

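The board is at px (330,192) with the heat sink at (312,188). The fence runs along row 137, the plate ends at column 415, the stop is at column 518, and the retainer pin is at (560,132).

```bash
python3 - <<'E'
from h import *
d=np.load('w1.npz');P=d['P'];f=d['f']
hsv=cv2.cvtColor(f,cv2.COLOR_RGB2HSV); val=f.min(2).astype(int)
# fence strip: raised pts on robot side
a0=np.radians(12.4); o=np.array([.586,.027])
def loc(X,a,o): 
    d=X[...,:2]-o; return np.stack([d@[np.cos(a),np.sin(a)],d@[-np.sin(a),np.cos(a)]],-1)*1000
L=loc(P,a0,o)
m=(P[...,2]>.066)&(P[...,2]<.074)&(abs(L[...,0]+53)<12)&(L[...,1]>-195)&(L[...,1]<125)
X=P[m]; print(m.sum(), X[:,2].mean())
x=L[m]; k=np.polyfit(x[:,1],x[:,0],1); print('fence pts x vs y',k,x[:,0].min(),x[:,0].max(), 'yaw',12.4-np.degrees(np.arctan(k[0])))
# plate end & rails profile
for y in (20,40,60,80,100):
    q=(abs(L[...,1]-y)<4)&(P[...,2]>.054)&(P[...,2]<.075); s=np.sort(L[...,0][q]); h,e=np.histogram(s,np.arange(-70,70,2)); print(y,[(int(e[i]),int(h[i])) for i in np.nonzero(h)[0]])
q=(abs(L[...,0])<25)&(P[...,2]>.054)&(P[...,2]<.066)&(L[...,1]>-40); h,e=np.histogram(L[...,1][q],np.arange(-40,160,2)); print('plate end',[(int(e[i]),int(h[i])) for i in np.nonzero(h)[0]])
q=(abs(L[...,0])<25)&(P[...,2]>.064)&(L[...,1]>100); h,e=np.histogram(L[...,1][q],np.arange(100,160,2)); print('stop',[(int(e[i]),int(h[i])) for i in np.nonzero(h)[0]])
for x0 in (-20,0,20): # stop skew
    q=(abs(L[...,0]-x0)<6)&(P[...,2]>.066)&(L[...,1]>100)&(L[...,1]<150); print(x0,L[...,1][q].mean())
for b in(-1,): 
    q=(L[...,1]<-150)&(P[...,2]>.055)&(P[...,2]<.075)&(abs(L[...,0])<100); print('rear',np.percentile(L[...,1][q],[0,1]))
g=(hsv[...,1]>120)&(P[...,2]>.056)&(P[...,2]<.068)&(abs(L[...,0])<90)&(L[...,1]<0)&(L[...,1]>-210)
print('board local',rectfit(np.c_[L[g]]/1000.), np.percentile(L[g],[.5,99.5],axis=0))
p=(P[...,2]>.095)&(P[...,2]<.12)&(abs(L[...,0]+65)<30)&(abs(L[...,1]-140)<40);print('pin',p.sum(),P[p].mean(0) if p.any() else '',L[p].mean(0))
E
```

```text
1299 0.0691188342253982
fence pts x vs y [ -0.0011 -53.4294] -64.87203464123237 -50.028473534055856 yaw 12.462044246560168
20 [(-58, 7), (-56, 7), (-54, 13), (-52, 6), (-50, 12), (-48, 7), (-46, 12), (-44, 7), (36, 5), (38, 10), (40, 8), (42, 10), (44, 7)]
40 [(-58, 5), (-56, 7), (-54, 12), (-52, 6), (-50, 12), (-48, 7), (-46, 12), (-44, 6), (36, 6), (38, 11), (40, 7), (42, 9), (44, 9)]
60 [(-58, 6), (-56, 6), (-54, 13), (-52, 6), (-50, 12), (-48, 6), (-46, 12), (-44, 6), (36, 6), (38, 13), (40, 7), (42, 10), (44, 7)]
80 [(-58, 6), (-56, 7), (-54, 14), (-52, 12), (-50, 12), (-48, 7), (-46, 13), (-44, 5), (36, 4), (38, 13), (40, 6), (42, 11), (44, 7)]
100 [(-70, 15), (-68, 9), (-66, 13), (-64, 15), (-62, 11), (-60, 7), (-58, 7), (-56, 6), (-54, 14), (-52, 13), (-50, 6), (-48, 5), (-46, 12), (-44, 6), (36, 4), (38, 15), (40, 7), (42, 12), (44, 6)]
plate end [(-40, 58), (-38, 60), (-36, 56), (-34, 59), (-32, 55), (-30, 58), (-28, 56), (-26, 54), (-24, 63), (-22, 52), (-20, 61), (-18, 57), (-16, 59), (-14, 51), (-12, 55), (-10, 60), (-8, 56), (-6, 57), (-4, 54), (-2, 63), (0, 43), (128, 1), (130, 180), (132, 35)]
stop [(130, 102), (132, 74), (134, 57), (136, 56), (138, 49), (140, 1)]
-20 134.70975579089995
0 134.97965919235457
20 134.7105972649661
rear [-198.5554 -197.987 ]
board local ((20.80881118774414, -108.3955078125), (114.36709594726562, 96.45526123046875), 89.34178924560547) [[ -27.3722 -161.602 ]
 [  67.8961  -51.8294]]
pin 146 [0.4956 0.1598 0.1058] [-59.7731 149.0662]
```

Emit:
drive_tool:
  rows:
    - [40,36,11,0,0,0,0]
    - [40,36,11,0,0,0,0]
    - [40,36,12,0,0,0,0]
    - [40,0,0,-40,0,0,0]
    - [40,0,0,-40,0,0,0]

```text
time_s: 2.78
tcp_pos: [0.7141, -0.0603, 0.2335]
ee_rot: [[-0.977, -0.214, 0.009], [-0.214, 0.977, 0.001], [-0.009, -0.001, -1.0]]
wrist_force: [-0.9, 0.1, -1.6]
gripper_width: 0.706
gripper_force: 0.0
```

Emit:
drive_tool:
  rows:
    - [40,0,0,-40,0,0,0]
    - [40,0,0,-40,0,0,0]
    - [40,0,0,-35,0,0,0]
    - [40,0,0,-29,0,0,0]
    - [40,0,0,0,0,0,0]

```text
time_s: 3.2
tcp_pos: [0.7055, -0.0613, 0.08]
ee_rot: [[-0.977, -0.212, -0.014], [-0.212, 0.977, 0.0], [0.014, 0.003, -1.0]]
wrist_force: [-1.1, 0.1, -1.3]
gripper_width: 0.419
gripper_force: 0.0
```

```bash
cat >> h.py <<'E'
O=np.array([.5847,.0283]);A=np.radians(12.46)
def loc(X): 
    d=np.asarray(X)[...,:2]-O; return np.stack([d@[np.cos(A),np.sin(A)],d@[-np.sin(A),np.cos(A)]],-1)*1000
E
python3 - <<'E'
from h import *
s=sense();print(s['time_s'],s['tcp_pos'],loc(s['tcp_pos']),s['wrist_force'],s['gripper_width'],np.degrees(np.arctan2(-s['ee_rot'][0][1],s['ee_rot'][1][1])))
c=wrist();save(c,'w2.png')
E
```

```text
3.2 [ 0.7055 -0.0613  0.08  ] [  98.6519 -113.5521] [-1.1105  0.1004 -1.263 ] 0.4189604193748565 12.23092004637517
```

View pics/w2.png

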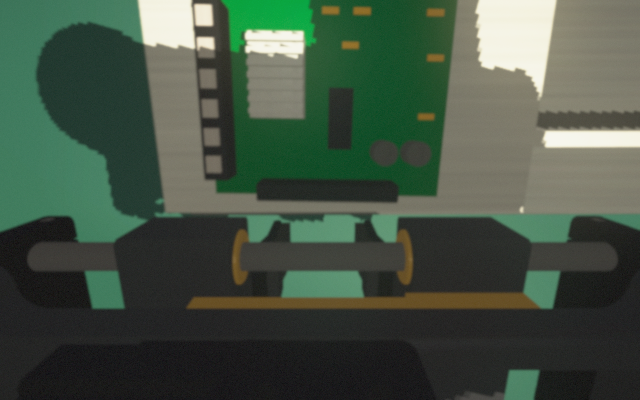

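Emit:
drive_tool:
  rows:
    - [40,0,0,0,0,0,0]
    - [40,0,0,0,0,0,0]

```text
time_s: 3.42
tcp_pos: [0.7126, -0.0603, 0.0911]
ee_rot: [[-0.977, -0.215, 0.006], [-0.215, 0.977, -0.0], [-0.006, -0.001, -1.0]]
wrist_force: [0.5, -0.3, 0.4]
gripper_width: 0.403
gripper_force: 0.0
```

Emit:
drive_tool:
  rows:
    - [40,-6,-1.3,0,0,0,0]
    - [40,-6,-1.3,0,0,0,0]
    - [40,-3,-0.7,0,0,0,0]
    - [40,-3,-0.7,0,0,0,0]
    - [40,-3,-0.7,0,0,0,0]

```text
time_s: 3.83
tcp_pos: [0.6899, -0.0643, 0.0884]
ee_rot: [[-0.977, -0.215, 0.002], [-0.215, 0.977, 0.0], [-0.002, -0.0, -1.0]]
wrist_force: [1.3, 0.8, 0.3]
gripper_width: 0.4
gripper_force: 1.0
```

Emit:
drive_tool:
  rows:
    - [40,-3,-0.7,0,0,0,0]
    - [40,-3,-0.6,0,0,0,0]
    - [40,-3,-0.7,0,0,0,0]
    - [40,0,0,0,0,0,0]
    - [40,0,0,0,0,0,0]

```text
time_s: 4.25
tcp_pos: [0.6811, -0.0664, 0.088]
ee_rot: [[-0.977, -0.215, 0.001], [-0.215, 0.977, -0.0], [-0.001, -0.0, -1.0]]
wrist_force: [2.1, 0.9, 0.8]
gripper_width: 0.406
gripper_force: 1.0
```

```bash
cat > st.py <<'E'
from h import *
s=sense();print(s['time_s'],np.array(s['tcp_pos']),loc(s['tcp_pos']),np.array(s['wrist_force']),np.degrees(np.arctan2(-s['ee_rot'][0][1],s['ee_rot'][1][1])))
E
python3 st.py
```

```text
4.25 [ 0.6811 -0.0664  0.088 ] [  73.7003 -113.2299] [2.0692 0.9365 0.7524] 12.436039701479043
```

Emit:
drive_tool:
  rows:
    - [40,-2,-0.4,0,0,0,0]
    - [40,-2.4,-0.5,0,0,0,0]
    - [40,-2.4,-0.5,0,0,0,0]
    - [40,-2,-0.5,0,0,0,0]
    - [40,-1,-0.2,0,0,0,0]

```text
time_s: 4.67
tcp_pos: [0.6709, -0.0685, 0.0878]
ee_rot: [[-0.977, -0.215, 0.0], [-0.215, 0.977, -0.0], [-0.0, -0.0, -1.0]]
wrist_force: [4.1, 1.3, 2.1]
gripper_width: 0.398
gripper_force: 1.4
```

Emit:
drive_tool:
  rows:
    - [40,-1,-0.2,0,0,0,0]
    - [40,-1,-0.2,0,0,0,0]
    - [40,0,0,0,0,0,0]

```text
time_s: 4.92
tcp_pos: [0.6692, -0.0689, 0.0876]
ee_rot: [[-0.977, -0.215, 0.001], [-0.215, 0.977, 0.0], [-0.001, -0.0, -1.0]]
wrist_force: [3.9, 0.5, 1.6]
gripper_width: 0.404
gripper_force: 1.8
```

Emit:
drive_tool:
  rows:
    - [40,-1,-0.2,0,0,0,0]
    - [40,0,0,0,0,0,0]

```text
time_s: 5.08
tcp_pos: [0.6691, -0.069, 0.0877]
ee_rot: [[-0.977, -0.215, 0.003], [-0.215, 0.977, 0.0], [-0.003, -0.0, -1.0]]
wrist_force: [5.0, 1.6, -0.1]
gripper_width: 0.404
gripper_force: 2.7
```

```bash
python3 st.py
```

```text
5.0833 [ 0.6691 -0.069   0.0877] [  61.4699 -113.1964] [ 4.9883  1.6062 -0.0923] 12.422189419953261
```

Emit:
drive_tool:
  rows:
    - [40,-1,-0.2,0,0,0,0]
    - [40,-1,-0.2,0,0,0,0]
    - [40,0,0,0,0,0,0]

```text
time_s: 5.33
tcp_pos: [0.669, -0.069, 0.0883]
ee_rot: [[-0.976, -0.216, 0.008], [-0.216, 0.977, 0.001], [-0.007, -0.001, -1.0]]
wrist_force: [8.3, 0.2, 0.1]
gripper_width: 0.398
gripper_force: 4.1
```

```bash
python3 - <<'E'
from h import *
exec(open('st.py').read())
c=wrist();save(c,'w3.png')
E
```

```text
5.3333 [ 0.669  -0.069   0.0883] [  61.2938 -113.2089] [8.317  0.218  0.1275] 12.445126965379885
```

View pics/w3.png

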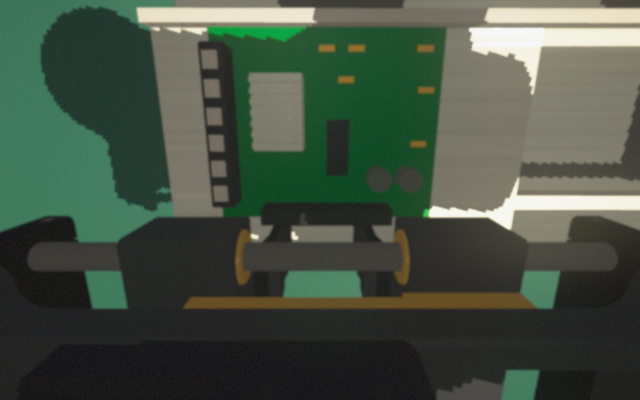

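The board's edge lies along the fence, at row 27 over its whole length. I'll back off, rise, and turn a quarter turn to go behind the terminals.

Emit:
drive_tool:
  rows:
    - [40,15,3.3,0,0,0,0]
    - [40,15,3.3,0,0,0,0]
    - [40,0,0,25,0,0,0]
    - [40,0,0,28,0,0,0]

```text
time_s: 5.72
tcp_pos: [0.6923, -0.063, 0.1359]
ee_rot: [[-0.977, -0.214, -0.014], [-0.214, 0.977, -0.0], [0.014, 0.003, -1.0]]
wrist_force: [0.7, 0.1, 0.9]
gripper_width: 0.395
gripper_force: 0.0
```

```bash
python3 st.py; python3 -c "
from h import *;print(np.array(sense()['joints']))"
```

```text
5.7167 [ 0.6923 -0.063   0.1359] [  85.3873 -112.3377] [0.6558 0.1298 0.9102] 12.362972527728251
[  8.0539  33.683    4.2831  -0.1033 -61.3907 -85.6398]
```

Emit:
drive_tool:
  rows:
    - [40,-5,-8,0,0,0,0.12]
    - [40,-5,-8,0,0,0,0.12]
    - [40,-5,-8,0,0,0,0.12]
    - [40,-5,-8,0,0,0,0.12]
    - [40,-5,-8,0,0,0,0.12]

```text
time_s: 6.13
tcp_pos: [0.668, -0.1033, 0.1386]
ee_rot: [[-0.681, -0.732, -0.007], [-0.732, 0.681, 0.0], [0.005, 0.006, -1.0]]
wrist_force: [-1.4, -0.2, 1.0]
gripper_width: 0.399
gripper_force: 0.0
```

Emit:
drive_tool:
  rows:
    - [40,-5,-8,0,0,0,0.12]
    - [40,-5,-8,0,0,0,0.12]
    - [40,-5,-8,0,0,0,0.12]
    - [40,-5,-8,0,0,0,0.12]
    - [40,-5,-8,0,0,0,0.12]

```text
time_s: 6.55
tcp_pos: [0.643, -0.1432, 0.1387]
ee_rot: [[-0.148, -0.989, -0.007], [-0.989, 0.148, 0.001], [0.0, 0.007, -1.0]]
wrist_force: [0.3, 0.2, 0.3]
gripper_width: 0.399
gripper_force: 0.0
```

Emit:
drive_tool:
  rows:
    - [40,-5,-8,0,0,0,0.12]
    - [40,-5,-8,0,0,0,0.12]
    - [40,-5,-8,0,0,0,0.12]
    - [40,0,0,0,0,0,0.01]
    - [40,0,0,0,0,0,0]

```text
time_s: 6.97
tcp_pos: [0.6291, -0.167, 0.1393]
ee_rot: [[0.211, -0.978, -0.005], [-0.978, -0.211, 0.001], [-0.002, 0.004, -1.0]]
wrist_force: [-0.7, -0.5, 0.2]
gripper_width: 0.402
gripper_force: 0.0
```

```bash
python3 - <<'E'
from h import *
exec(open('st.py').read())
c=capture('top'); P=pmap(c); L=loc(P)
q=(P[...,2]>.07)&(P[...,2]<.095)&(abs(L[...,0])<45)&(abs(L[...,1]+165)<20)
h,e=np.histogram(L[...,1][q],np.arange(-190,-145,3));print(h,e)
E
```

```text
6.9667 [ 0.6291 -0.167   0.1393] [   1.2582 -200.3196] [-0.7104 -0.4987  0.2156] 102.1535879120826
[ 0  0  0  0  0  0 14 29 28 24 20  0  0  0] [-190 -187 -184 -181 -178 -175 -172 -169 -166 -163 -160 -157 -154 -151
 -148]
```

Emit:
drive_tool:
  rows:
    - [40,0,0,-18,0,0,0.005]
    - [40,0,0,-18,0,0,0]
    - [40,0,0,-10,0,0,0]
    - [40,0,0,-6,0,0,0]
    - [40,0,0,0,0,0,0]

```text
time_s: 7.43
tcp_pos: [0.6301, -0.1664, 0.0868]
ee_rot: [[0.219, -0.976, -0.004], [-0.976, -0.219, 0.0], [-0.001, 0.004, -1.0]]
wrist_force: [-0.5, -0.2, -0.8]
gripper_width: 0.401
gripper_force: 0.0
```

Emit:
drive_tool:
  rows:
    - [40,-0.9,3.9,0,0,0,0]
    - [40,-0.9,3.9,0,0,0,0]
    - [40,-0.6,2.9,0,0,0,0]
    - [40,-0.4,2,0,0,0,0]
    - [40,-0.4,2,0,0,0,0]

```text
time_s: 7.85
tcp_pos: [0.628, -0.1517, 0.0893]
ee_rot: [[0.219, -0.976, 0.001], [-0.976, -0.219, -0.0], [0.0, -0.001, -1.0]]
wrist_force: [-0.2, 0.0, -0.6]
gripper_width: 0.401
gripper_force: 0.0
```

Emit:
drive_tool:
  rows:
    - [40,-0.4,2,0,0,0,0]
    - [40,-0.4,2,0,0,0,0]
    - [40,-0.5,2,0,0,0,0]
    - [40,-0.4,2,0,0,0,0]
    - [40,-0.4,2,0,0,0,0]

```text
time_s: 8.27
tcp_pos: [0.6262, -0.1423, 0.0889]
ee_rot: [[0.219, -0.976, 0.001], [-0.976, -0.219, -0.0], [0.001, -0.001, -1.0]]
wrist_force: [1.1, -2.5, 0.9]
gripper_width: 0.404
gripper_force: 1.2
```

```bash
python3 st.py
```

```text
8.2667 [ 0.6262 -0.1423  0.0889] [   3.6655 -175.5722] [ 1.1346 -2.4986  0.8782] 102.65855152830487
```

Emit:
drive_tool:
  rows:
    - [40,-0.8,3,0,0,0,-0.003]
    - [40,-0.9,4,0,0,0,0]
    - [40,-1.1,4.9,0,0,0,0]
    - [40,-1.1,4.9,0,0,0,0]
    - [40,-1.1,4.9,0,0,0,0]

```text
time_s: 8.68
tcp_pos: [0.6209, -0.12, 0.0889]
ee_rot: [[0.216, -0.976, 0.001], [-0.976, -0.216, -0.0], [0.0, -0.001, -1.0]]
wrist_force: [1.4, -2.4, 1.4]
gripper_width: 0.4
gripper_force: 1.5
```

Emit:
drive_tool:
  rows:
    - [40,-1.1,4.9,0,0,0,0]
    - [40,-1.1,4.9,0,0,0,0]
    - [40,-1.1,4.9,0,0,0,0]
    - [40,-1.1,4.9,0,0,0,0]
    - [40,-1.1,4.9,0,0,0,0]

```text
time_s: 9.1
tcp_pos: [0.6154, -0.0955, 0.0888]
ee_rot: [[0.216, -0.976, 0.001], [-0.976, -0.216, -0.0], [0.0, -0.001, -1.0]]
wrist_force: [2.6, -3.9, 1.3]
gripper_width: 0.4
gripper_force: 1.9
```

```bash
cat > bd.py <<'E'
from h import *
exec(open('st.py').read())
c=capture('top'); P=pmap(c); L=loc(P); hsv=cv2.cvtColor(c['frame'],cv2.COLOR_RGB2HSV)
g=(hsv[...,1]>120)&(hsv[...,0]>40)&(hsv[...,0]<80)&(P[...,2]>.05)&(P[...,2]<.07)&(abs(L[...,0])<80)&(abs(L[...,1])<210)
print(g.sum(),np.percentile(L[g],[1,99],axis=0),np.median(P[g][:,2]))
x=L[g]; b=[(y,np.percentile(x[abs(x[:,1]-y)<6][:,0],2)) for y in range(-170,130,15) if (abs(x[:,1]-y)<6).sum()>20]; print('left edge',np.array(b).T if b else '')
E
python3 bd.py
```

```text
9.1 [ 0.6154 -0.0955  0.0888] [   3.2838 -127.5372] [ 2.6358 -3.8944  1.3498] 102.49672285966618
484 [[ -46.2689 -102.0976]
 [  22.277   -13.9141]] 0.06270043189801805
left edge [[-95.     -80.     -65.     -50.     -35.     -20.    ]
 [-45.6641 -46.0268 -45.732  -44.9251 -45.8899 -44.5973]]
```

Emit:
drive_tool:
  rows:
    - [40,-1.1,4.9,0,0,0,0]
    - [40,-1.1,4.9,0,0,0,0]
    - [40,-1.1,4.9,0,0,0,0]
    - [40,-1.1,4.9,0,0,0,0]
    - [40,-1.1,4.9,0,0,0,0]

```text
time_s: 9.57
tcp_pos: [0.6097, -0.071, 0.0886]
ee_rot: [[0.216, -0.976, 0.0], [-0.976, -0.216, 0.0], [0.0, -0.0, -1.0]]
wrist_force: [1.5, -3.3, 1.6]
gripper_width: 0.403
gripper_force: 1.8
```

Emit:
drive_tool:
  rows:
    - [40,-1.1,4.9,0,0,0,0]
    - [40,-1.1,4.9,0,0,0,0]
    - [40,-1.1,4.9,0,0,0,0]
    - [40,-1.1,4.9,0,0,0,0]
    - [40,-1.1,4.9,0,0,0,0]

```text
time_s: 9.98
tcp_pos: [0.6043, -0.0464, 0.0886]
ee_rot: [[0.216, -0.976, 0.0], [-0.976, -0.216, -0.0], [0.0, -0.0, -1.0]]
wrist_force: [2.9, -3.5, 1.1]
gripper_width: 0.403
gripper_force: 2.0
```

```bash
python3 bd.py
```

```text
9.9833 [ 0.6043 -0.0464  0.0886] [  3.0328 -77.1888] [ 2.8523 -3.4577  1.1311] 102.49528600577862
463 [[-45.7805 -46.8472]
 [ 12.6611  46.9836]] 0.0625838387048933
left edge [[-35.     -20.      -5.      10.      25.      40.    ]
 [-45.7012 -44.9606 -45.5515 -44.6395 -45.0268 -44.7627]]
```

Emit:
drive_tool:
  rows:
    - [40,-1.1,4.9,0,0,0,0]
    - [40,-1.1,4.9,0,0,0,0]
    - [40,-1.1,4.9,0,0,0,0]
    - [40,-1.1,4.9,0,0,0,0]
    - [40,-1.1,4.9,0,0,0,0]

```text
time_s: 10.45
tcp_pos: [0.5984, -0.0219, 0.0884]
ee_rot: [[0.216, -0.976, -0.0], [-0.976, -0.216, 0.0], [-0.0, 0.0, -1.0]]
wrist_force: [3.4, -4.0, 0.3]
gripper_width: 0.4
gripper_force: 1.6
```

Emit:
drive_tool:
  rows:
    - [40,-1.1,4.9,0,0,0,0]
    - [40,-1.1,4.9,0,0,0,0]
    - [40,-1.1,4.9,0,0,0,0]
    - [40,-1.1,4.9,0,0,0,0]
    - [40,-1.1,4.9,0,0,0,0]

```text
time_s: 10.87
tcp_pos: [0.593, 0.0026, 0.0884]
ee_rot: [[0.216, -0.976, -0.0], [-0.976, -0.216, 0.0], [-0.0, 0.0, -1.0]]
wrist_force: [3.1, -3.2, -1.0]
gripper_width: 0.402
gripper_force: 1.4
```

Emit:
drive_tool:
  rows:
    - [40,-0.7,2.9,0,0,0,0]
    - [40,-0.7,2.9,0,0,0,0]
    - [40,-0.4,2,0,0,0,0]
    - [40,-0.4,2,0,0,0,0]
    - [40,-0.4,2,0,0,0,0]

```text
time_s: 11.28
tcp_pos: [0.5903, 0.0139, 0.0884]
ee_rot: [[0.216, -0.976, -0.001], [-0.976, -0.216, -0.0], [-0.0, 0.001, -1.0]]
wrist_force: [1.2, -1.3, -0.2]
gripper_width: 0.398
gripper_force: 1.2
```

```bash
python3 bd.py
```

```text
11.2833 [0.5903 0.0139 0.0884] [  2.337 -15.267] [ 1.2447 -1.3433 -0.2104] 102.47567374991573
396 [[-45.8823  19.6494]
 [  1.5297 114.8088]] 0.06220520602777613
left edge [[ 25.      40.      55.      70.      85.     100.     115.    ]
 [-45.215  -45.2699 -45.1227 -44.3452 -44.4491 -44.691  -41.0337]]
```

Emit:
drive_tool:
  rows:
    - [40,-0.4,2,0,0,0,0]
    - [40,-0.5,2,0,0,0,0]
    - [40,-0.4,2,0,0,0,0]
    - [40,-0.4,2,0,0,0,0]
    - [40,-0.2,1,0,0,0,0]

```text
time_s: 11.75
tcp_pos: [0.5883, 0.0231, 0.0884]
ee_rot: [[0.216, -0.976, -0.001], [-0.976, -0.216, -0.0], [-0.0, 0.001, -1.0]]
wrist_force: [0.5, -1.4, 0.4]
gripper_width: 0.397
gripper_force: 1.0
```

Emit:
drive_tool:
  rows:
    - [40,-0.2,1,0,0,0,0]
    - [40,-0.2,1,0,0,0,0]
    - [40,-0.2,1,0,0,0,0]
    - [40,-0.2,1,0,0,0,0]
    - [40,0,0,0,0,0,0]

```text
time_s: 12.17
tcp_pos: [0.5876, 0.0269, 0.0884]
ee_rot: [[0.216, -0.976, -0.001], [-0.976, -0.216, -0.0], [-0.0, 0.001, -1.0]]
wrist_force: [-0.2, -1.0, 0.3]
gripper_width: 0.4
gripper_force: 0.7
```

```bash
python3 st.py
```

```text
12.1667 [0.5876 0.0269 0.0884] [ 2.5198 -1.978 ] [-0.1787 -1.0099  0.3126] 102.4944906158216
```

Emit:
drive_tool:
  rows:
    - [40,-0.2,1,0,0,0,0]
    - [40,-0.2,1,0,0,0,0]
    - [40,0,0,0,0,0,0]

```text
time_s: 12.42
tcp_pos: [0.5874, 0.0272, 0.0886]
ee_rot: [[0.216, -0.976, -0.001], [-0.976, -0.216, -0.003], [0.002, 0.001, -1.0]]
wrist_force: [2.4, -7.7, -0.6]
gripper_width: 0.401
gripper_force: 4.3
```

Emit:
drive_tool:
  rows:
    - [40,-0.2,1,0,0,0,0]
    - [40,-0.2,1,0,0,0,0]
    - [40,0,0,0,0,0,0]

```text
time_s: 12.67
tcp_pos: [0.5874, 0.0274, 0.089]
ee_rot: [[0.216, -0.976, -0.001], [-0.976, -0.216, -0.005], [0.005, 0.002, -1.0]]
wrist_force: [4.3, -15.0, 0.3]
gripper_width: 0.398
gripper_force: 7.5
```

```bash
python3 st.py
```

```text
12.6667 [0.5874 0.0274 0.089 ] [ 2.44   -1.4428] [  4.313  -15.0437   0.2742] 102.49305393144698
```

The board is at the stop: 15 N built up with no further travel. I'll retreat, rise and check.

Emit:
drive_tool:
  rows:
    - [40,1.1,-5,0,0,0,0]
    - [40,2,-10,0,0,0,0]
    - [40,3,-14,0,0,0,0]
    - [40,0,0,30,0,0,0]
    - [40,0,0,40,0,0,0]

```text
time_s: 13.08
tcp_pos: [0.5906, 0.0009, 0.1552]
ee_rot: [[0.215, -0.977, -0.01], [-0.977, -0.215, -0.001], [-0.001, 0.01, -1.0]]
wrist_force: [0.9, 0.6, -0.2]
gripper_width: 0.401
gripper_force: 0.0
```

Emit:
drive_tool:
  rows:
    - [40,0,0,40,0,0,0]
    - [40,6,-30,30,0,0,0]
    - [40,6,-30,0,0,0,0]
    - [40,0,0,0,0,0,0]
    - [40,0,0,0,0,0,0]

```text
time_s: 13.5
tcp_pos: [0.6048, -0.0582, 0.2276]
ee_rot: [[0.214, -0.977, -0.0], [-0.977, -0.214, 0.001], [-0.001, -0.0, -1.0]]
wrist_force: [-1.3, -0.7, 0.0]
gripper_width: 0.401
gripper_force: 0.0
```

```bash
python3 - <<'E'
from h import *
exec(open('st.py').read())
c=wrist(); save(c,'w4.png'); P=pmap(c);L=loc(P); np.savez('w4.npz',P=P,f=c['frame'])
c=capture('top'); save(c,'t4.png')
a=c['frame'][180:240,265:345,::-1]; cv2.imwrite('pics/t4c.png',cv2.resize(a,(640,480),interpolation=cv2.INTER_CUBIC))
im=cv2.vconcat([cv2.resize(cv2.imread('pics/w4.png'),(480,300)),cv2.resize(a,(480,300),interpolation=cv2.INTER_CUBIC)]); cv2.imwrite('pics/m4.png',im)
E
```

```text
13.5 [ 0.6048 -0.0582  0.2276] [  0.9479 -88.7723] [-1.3214 -0.6944  0.0389] 102.34813797142151
```

View pics/m4.png

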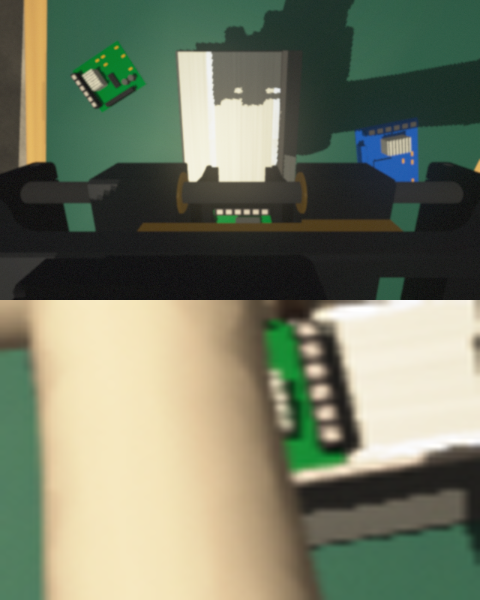

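The wrist view is blocked by the gripper and the top view by the arm. I'll move above the retainer pin, where the wrist camera looks back over the board.

Emit:
drive_tool:
  rows:
    - [40,-18,36,0,0,0,0]
    - [40,-18,36,0,0,0,0]
    - [40,-18,36,0,0,0,0]
    - [40,-18,36,0,0,0,0]
    - [40,-18,36,0,0,0,0]

```text
time_s: 14.02
tcp_pos: [0.5132, 0.1248, 0.2269]
ee_rot: [[0.217, -0.976, -0.002], [-0.976, -0.217, -0.0], [0.0, 0.002, -1.0]]
wrist_force: [0.5, 0.9, 0.2]
gripper_width: 0.401
gripper_force: 0.0
```

Emit:
drive_tool:
  rows:
    - [40,-12,22,0,0,0,0.003]
    - [40,-8,16,0,0,0,0]
    - [40,0,0,0,0,0,0]
    - [40,0,0,0,0,0,0]
    - [40,0,0,0,0,0,0]

```text
time_s: 14.43
tcp_pos: [0.4947, 0.1608, 0.2272]
ee_rot: [[0.22, -0.975, -0.001], [-0.975, -0.22, -0.001], [0.0, 0.001, -1.0]]
wrist_force: [-0.8, 0.1, 0.4]
gripper_width: 0.395
gripper_force: 0.0
```

```bash
python3 - <<'E'
from h import *
exec(open('st.py').read())
c=wrist(); save(c,'w5.png'); P=pmap(c);L=loc(P)
hsv=cv2.cvtColor(c['frame'],cv2.COLOR_RGB2HSV)
g=(hsv[...,1]>120)&(hsv[...,0]>40)&(hsv[...,0]<80)&(P[...,2]>.055)&(P[...,2]<.068)&(abs(L[...,0])<80)&(abs(L[...,1])<210)
print(g.sum(),np.percentile(L[g],[.5,99.5],axis=0),np.median(P[g][:,2]))
x=L[g]
for y in range(20,130,20):
    k=abs(x[:,1]-y)<5
    q=(abs(L[...,1]-y)<5)&(P[...,2]>.066)&(abs(L[...,0]+53)<6)&(hsv[...,1]<90)
    print(y,k.sum(),np.percentile(x[k][:,0],1) if k.any() else '', np.percentile(L[q][:,0],[1,99]) if q.any() else '')
p=(P[...,2]>.095)&(P[...,2]<.12)&(abs(L[...,0]+60)<30)&(abs(L[...,1]-148)<40);print('pin',p.sum(),L[p].mean(0))
E
```

```text
14.4333 [0.4947 0.1608 0.2272] [-59.2478 148.7899] [-0.771   0.0816  0.3929] 102.71620719971385
6506 [[-46.6236  12.7144]
 [ 50.2182 127.1809]] 0.06152342408750466
20 457 -46.27476967779417 [-54.7575 -50.1751]
40 292 17.18825855430399 [-54.7766 -50.1116]
60 627 -44.06114450097796 [-54.7921 -50.0566]
80 566 -44.937376766788375 [-54.8061 -49.9927]
100 731 -46.738870174440976 [-58.7064 -49.9279]
120 745 -46.593091234153924 [-58.8865 -47.128 ]
pin 130 [-58.7527 147.6568]
```

View pics/w5.png

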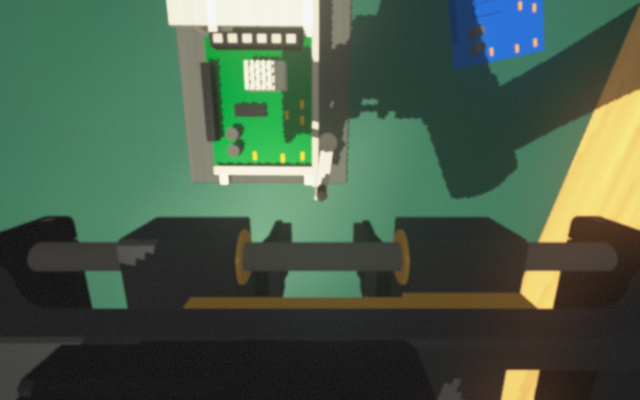

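The board lies flat between the rails' ends at the stop (front edge at row 165), and the pin is at (320,192). The fence hides the board's edge, so I'll give the header one more gentle push with closed fingers.

Emit:
drive_tool:
  rows:
    - [0,32,-8,0,0,0,0]
    - [0,33,-9,0,0,0,0]
    - [0,33,-9,0,0,0,0]
    - [0,33,-9,0,0,0,-0.003]
    - [0,31,-8,-10,0,0,0]

```text
time_s: 14.9
tcp_pos: [0.6602, 0.1157, 0.2193]
ee_rot: [[0.215, -0.977, 0.004], [-0.977, -0.215, 0.001], [0.0, -0.004, -1.0]]
wrist_force: [0.4, 1.5, 1.5]
gripper_width: 0.105
gripper_force: 0.0
```

Emit:
drive_tool:
  rows:
    - [0,0,0,-25,0,0,0]
    - [0,0,0,-30,0,0,0]
    - [0,0,0,-30,0,0,0]
    - [0,0,0,-20,0,0,0]
    - [0,0,0,-14,0,0,0]

```text
time_s: 15.32
tcp_pos: [0.6559, 0.1155, 0.0949]
ee_rot: [[0.214, -0.977, -0.005], [-0.977, -0.214, -0.002], [0.001, 0.005, -1.0]]
wrist_force: [-0.6, -1.0, 0.3]
gripper_width: 0.007
gripper_force: 0.0
```

Emit:
drive_tool:
  rows:
    - [0,0,0,-10,0,0,0]
    - [0,0,0,0,0,0,0]
    - [0,-4,-0.9,0,0,0,0]
    - [0,-4,-0.9,0,0,0,0]
    - [0,0,0,0,0,0,0]

```text
time_s: 15.73
tcp_pos: [0.6489, 0.1158, 0.0902]
ee_rot: [[0.216, -0.976, 0.002], [-0.976, -0.216, 0.001], [-0.0, -0.002, -1.0]]
wrist_force: [0.6, -0.4, -0.8]
gripper_width: 0.004
gripper_force: 0.0
```

```bash
python3 st.py
```

```text
15.7333 [0.6489 0.1158 0.0902] [81.5826 71.5394] [ 0.6192 -0.3944 -0.8301] 102.47828170797852
```

Emit:
drive_tool:
  rows:
    - [0,-2.9,-0.6,0,0,0,0]
    - [0,-2.9,-0.6,0,0,0,0]
    - [0,-2,-0.4,0,0,0,0]
    - [0,-2,-0.5,0,0,0,0]
    - [0,-1,-0.2,0,0,0,0]

```text
time_s: 16.15
tcp_pos: [0.6379, 0.1136, 0.089]
ee_rot: [[0.216, -0.976, 0.0], [-0.976, -0.216, 0.0], [-0.0, -0.0, -1.0]]
wrist_force: [0.9, -0.8, -0.4]
gripper_width: 0.006
gripper_force: 0.0
```

Emit:
drive_tool:
  rows:
    - [0,-1,-0.2,0,0,0,0]
    - [0,-1,-0.2,0,0,0,0]
    - [0,0,0,0,0,0,0]

```text
time_s: 16.4
tcp_pos: [0.6361, 0.1132, 0.0887]
ee_rot: [[0.216, -0.976, -0.0], [-0.976, -0.216, -0.0], [0.0, 0.0, -1.0]]
wrist_force: [0.5, 0.3, -0.4]
gripper_width: 0.005
gripper_force: 0.0
```

```bash
python3 st.py
```

```text
16.4 [0.6361 0.1132 0.0887] [68.4826 71.7803] [ 0.4956  0.2914 -0.4278] 102.49154556144948
```

Emit:
drive_tool:
  rows:
    - [0,-1,-0.2,0,0,0,0]
    - [0,-1,-0.2,0,0,0,0]
    - [0,0,0,0,0,0,0]

```text
time_s: 16.65
tcp_pos: [0.6341, 0.1127, 0.0887]
ee_rot: [[0.216, -0.976, -0.0], [-0.976, -0.216, -0.0], [0.0, 0.0, -1.0]]
wrist_force: [1.1, 0.8, -0.1]
gripper_width: 0.006
gripper_force: 0.0
```

Emit:
drive_tool:
  rows:
    - [0,-1,-0.2,0,0,0,0]
    - [0,-1,-0.2,0,0,0,0]
    - [0,0,0,0,0,0,0]

```text
time_s: 16.9
tcp_pos: [0.632, 0.1123, 0.0887]
ee_rot: [[0.216, -0.976, -0.0], [-0.976, -0.216, -0.0], [-0.0, 0.0, -1.0]]
wrist_force: [0.3, -0.1, -0.2]
gripper_width: 0.005
gripper_force: 0.0
```

```bash
python3 st.py
```

```text
16.9 [0.632  0.1123 0.0887] [64.3494 71.8511] [ 0.3261 -0.1171 -0.1944] 102.48709844832929
```

Emit:
drive_tool:
  rows:
    - [0,-1,-0.2,0,0,0,0]
    - [0,-1,-0.2,0,0,0,0]
    - [0,0,0,0,0,0,0]

```text
time_s: 17.15
tcp_pos: [0.63, 0.1119, 0.0887]
ee_rot: [[0.216, -0.976, -0.0], [-0.976, -0.216, -0.0], [-0.0, 0.0, -1.0]]
wrist_force: [-0.2, 0.9, 0.4]
gripper_width: 0.004
gripper_force: 0.0
```

Emit:
drive_tool:
  rows:
    - [0,-1,-0.2,0,0,0,0]
    - [0,-1,-0.2,0,0,0,0]
    - [0,0,0,0,0,0,0]

```text
time_s: 17.4
tcp_pos: [0.628, 0.1115, 0.0887]
ee_rot: [[0.216, -0.976, -0.0], [-0.976, -0.216, -0.0], [-0.0, 0.0, -1.0]]
wrist_force: [-0.4, 0.5, -0.5]
gripper_width: 0.006
gripper_force: 0.0
```

```bash
python3 - <<'E'
from h import *
exec(open('st.py').read())
c=wrist(); save(c,'w6.png')
E
```

```text
17.4 [0.628  0.1115 0.0887] [60.2571 71.9366] [-0.3691  0.4911 -0.4898] 102.48827248153957
```

View pics/w6.png

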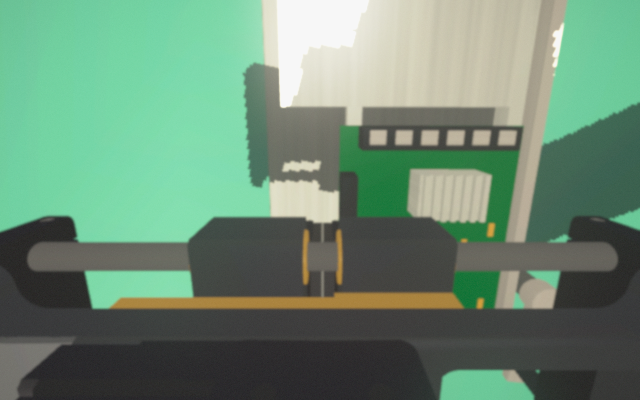

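The finger is now close to the header (left edge at column 340), and the board's right edge meets the fence near column 520. I'll carry on in small steps.

Emit:
drive_tool:
  rows:
    - [0,-1,-0.2,0,0,0,0]
    - [0,-1,-0.2,0,0,0,0]
    - [0,0,0,0,0,0,0]

```text
time_s: 17.7
tcp_pos: [0.6276, 0.1115, 0.0893]
ee_rot: [[0.217, -0.976, 0.004], [-0.976, -0.217, 0.001], [-0.0, -0.004, -1.0]]
wrist_force: [4.5, 0.2, -1.2]
gripper_width: 0.007
gripper_force: 1.8
```

Emit:
drive_tool:
  rows:
    - [0,-1,-0.2,0,0,0,0]
    - [0,-1,-0.2,0,0,0,0]
    - [0,0,0,0,0,0,0]

```text
time_s: 17.95
tcp_pos: [0.6274, 0.1115, 0.0902]
ee_rot: [[0.217, -0.976, 0.008], [-0.976, -0.217, 0.002], [-0.0, -0.008, -1.0]]
wrist_force: [7.9, -0.7, -0.2]
gripper_width: 0.005
gripper_force: 3.3
```

```bash
python3 st.py
```

```text
17.95 [0.6274 0.1115 0.0902] [59.6095 72.0231] [ 7.8573 -0.7342 -0.1656] 102.54512294776691
```

Stiff contact at once, so the board is against the fence and seated. Now to the retainer pin.

Emit:
drive_tool:
  rows:
    - [40,8,1.8,0,0,0,0]
    - [40,8,1.8,0,0,0,0]
    - [40,0,0,35,0,0,0]
    - [40,0,0,40,0,0,0]
    - [40,0,0,35,0,0,0]

```text
time_s: 18.37
tcp_pos: [0.6399, 0.1142, 0.1993]
ee_rot: [[0.216, -0.976, -0.003], [-0.976, -0.216, -0.002], [0.001, 0.004, -1.0]]
wrist_force: [0.5, 0.6, 0.5]
gripper_width: 0.298
gripper_force: 0.0
```

Emit:
drive_tool:
  rows:
    - [40,-29,9,0,0,0,0]
    - [40,-29,9,0,0,0,0]
    - [40,-29,9,0,0,0,0]
    - [40,-29,9,0,0,0,0]
    - [40,-28,10,0,0,0,0]

```text
time_s: 18.78
tcp_pos: [0.4942, 0.1602, 0.1982]
ee_rot: [[0.216, -0.976, -0.003], [-0.977, -0.216, -0.001], [0.001, 0.003, -1.0]]
wrist_force: [0.3, 0.2, -0.1]
gripper_width: 0.398
gripper_force: 0.0
```

Emit:
drive_tool:
  rows:
    - [40,0,0,0,0,0,0]
    - [40,0,0,0,0,0,0]
    - [40,0,0,0,0,0,0]

```text
time_s: 19.03
tcp_pos: [0.4965, 0.1606, 0.1988]
ee_rot: [[0.217, -0.976, -0.0], [-0.976, -0.217, -0.0], [0.0, 0.0, -1.0]]
wrist_force: [0.7, 0.9, 0.2]
gripper_width: 0.396
gripper_force: 0.0
```

```bash
python3 st.py
```

```text
19.0333 [0.4965 0.1606 0.1988] [-57.5482 148.2126] [0.6771 0.8847 0.1781] 102.5151387940182
```

Emit:
drive_tool:
  rows:
    - [40,0,0,-25,0,0,0]
    - [40,0,0,-25,0,0,0]
    - [40,0,0,-22,0,0,0]
    - [40,0,0,-12,0,0,0]
    - [40,0,0,-8,0,0,0]

```text
time_s: 19.45
tcp_pos: [0.4963, 0.1595, 0.1044]
ee_rot: [[0.215, -0.977, -0.003], [-0.977, -0.215, -0.002], [0.001, 0.004, -1.0]]
wrist_force: [0.6, -0.3, -0.6]
gripper_width: 0.401
gripper_force: 0.0
```

Emit:
drive_tool:
  rows:
    - [22,0,0,0,0,0,0]
    - [22,0,0,0,0,0,0]
    - [22,0,0,0,0,0,0]

```text
time_s: 19.7
tcp_pos: [0.4973, 0.1607, 0.1075]
ee_rot: [[0.216, -0.976, 0.002], [-0.976, -0.216, 0.001], [-0.0, -0.002, -1.0]]
wrist_force: [-0.4, -0.5, 0.4]
gripper_width: 0.264
gripper_force: 0.0
```

```bash
python3 - <<'E'
from h import *
exec(open('st.py').read())
l=loc(s['tcp_pos']); phi=np.arctan2(l[0]+65,l[1]-105); print(np.degrees(phi))
ph=np.r_[phi,np.linspace(phi,np.radians(90),15)[1:]]
p=np.c_[-65+45*np.sin(ph),105+45*np.cos(ph)]; p[0]=l
R=np.array([[np.cos(A),-np.sin(A)],[np.sin(A),np.cos(A)]])
print(np.round(np.diff(p,axis=0)@R.T,1).tolist(), np.diff(ph)[1])
E
```

```text
19.7 [0.4973 0.1607 0.1075] [-56.7778 148.1168] [-0.3761 -0.5144  0.4349] 102.48034021839106
10.7963997290244
[[4.4, 1.0], [4.4, -0.5], [4.3, -1.0], [4.2, -1.4], [4.1, -1.8], [3.9, -2.2], [3.6, -2.6], [3.4, -2.9], [3.1, -3.2], [2.7, -3.5], [2.4, -3.8], [2.0, -4.0], [1.6, -4.1], [1.2, -4.3]] 0.09874025744014264
```

Emit:
drive_tool:
  rows:
    - [22,4.4,1,0,0,0,-0.11]
    - [22,4.4,-0.5,0,0,0,-0.11]
    - [22,4.3,-1,0,0,0,-0.11]
    - [22,4.2,-1.4,0,0,0,-0.11]
    - [22,4.1,-1.8,0,0,0,-0.11]

```text
time_s: 20.12
tcp_pos: [0.5183, 0.1572, 0.1079]
ee_rot: [[-0.331, -0.944, 0.002], [-0.944, 0.331, 0.002], [-0.002, -0.001, -1.0]]
wrist_force: [-0.7, 0.9, -0.8]
gripper_width: 0.221
gripper_force: 0.5
```

```bash
python3 st.py
```

```text
20.1167 [0.5183 0.1572 0.1079] [-37.0235 140.1838] [-0.7299  0.8676 -0.7885] 70.66836294595578
```

Emit:
drive_tool:
  rows:
    - [22,3.9,-2.2,0,0,0,-0.11]
    - [22,3.6,-2.6,0,0,0,-0.11]
    - [22,3.4,-2.9,0,0,0,-0.11]
    - [22,3.1,-3.2,0,0,0,-0.11]
    - [22,2.7,-3.5,0,0,0,-0.11]

```text
time_s: 20.53
tcp_pos: [0.5352, 0.1428, 0.108]
ee_rot: [[-0.775, -0.631, 0.002], [-0.631, 0.775, 0.002], [-0.003, -0.0, -1.0]]
wrist_force: [-0.5, 0.4, -1.0]
gripper_width: 0.221
gripper_force: 0.5
```

Emit:
drive_tool:
  rows:
    - [22,2.4,-3.8,0,0,0,-0.11]
    - [22,2,-4,0,0,0,-0.11]
    - [22,1.6,-4.1,0,0,0,-0.11]
    - [22,0.8,-3,0,0,0,-0.11]
    - [22,0,0,0,0,0,0]

```text
time_s: 20.95
tcp_pos: [0.5419, 0.1274, 0.108]
ee_rot: [[-0.97, -0.244, 0.002], [-0.244, 0.97, 0.001], [-0.002, 0.001, -1.0]]
wrist_force: [1.1, -0.5, 0.4]
gripper_width: 0.221
gripper_force: 0.0
```

```bash
python3 st.py
```

```text
20.95 [0.5419 0.1274 0.108 ] [-20.3747 105.9572] [ 1.1031 -0.5064  0.4146] 14.119455142970594
```

Emit:
drive_tool:
  rows:
    - [22,0.4,-2,0,0,0,-0.03]
    - [22,0.4,-2,0,0,0,0]
    - [22,0,0,0,0,0,0]

```text
time_s: 21.2
tcp_pos: [0.5426, 0.1236, 0.1076]
ee_rot: [[-0.976, -0.219, 0.002], [-0.219, 0.976, 0.001], [-0.002, 0.0, -1.0]]
wrist_force: [0.6, 1.0, -0.2]
gripper_width: 0.221
gripper_force: 0.2
```

Emit:
drive_tool:
  rows:
    - [22,0.2,-1,0,0,0,0]
    - [22,0.2,-1,0,0,0,0]
    - [22,0,0,0,0,0,0]

```text
time_s: 21.45
tcp_pos: [0.5424, 0.1214, 0.1069]
ee_rot: [[-0.976, -0.218, 0.0], [-0.218, 0.976, 0.0], [-0.0, 0.0, -1.0]]
wrist_force: [0.1, 1.6, 0.1]
gripper_width: 0.223
gripper_force: 0.3
```

```bash
python3 st.py
```

```text
21.45 [0.5424 0.1214 0.1069] [-21.1821 100.0218] [0.1401 1.6031 0.149 ] 12.581612860810692
```

Emit:
drive_tool:
  rows:
    - [22,0.2,-1,0,0,0,0]
    - [22,0.2,-1,0,0,0,0]
    - [22,0,0,0,0,0,0]

```text
time_s: 21.7
tcp_pos: [0.5426, 0.1205, 0.1068]
ee_rot: [[-0.976, -0.217, 0.0], [-0.217, 0.976, 0.002], [-0.001, 0.002, -1.0]]
wrist_force: [-1.7, 5.8, 1.2]
gripper_width: 0.223
gripper_force: 2.9
```

Emit:
drive_tool:
  rows:
    - [22,0.2,-1,0,0,0,0]
    - [22,0,0,0,0,0,0]

```text
time_s: 21.87
tcp_pos: [0.5427, 0.1204, 0.1068]
ee_rot: [[-0.976, -0.217, 0.001], [-0.217, 0.976, 0.003], [-0.001, 0.003, -1.0]]
wrist_force: [-3.0, 8.0, 1.2]
gripper_width: 0.221
gripper_force: 4.5
```

```bash
python3 st.py
```

```text
21.8667 [0.5427 0.1204 0.1068] [-21.0969  98.9774] [-3.0443  8.0485  1.2306] 12.555946796485335
```

The force rises with no further travel, so the retainer is at its stop. I'll release, lift straight up and look.

Emit:
drive_tool:
  rows:
    - [40,-0.8,4,0,0,0,0]
    - [40,0,0,0,0,0,0]
    - [40,0,0,0,0,0,0]
    - [40,0,0,15,0,0,0]
    - [40,0,0,30,0,0,0]

```text
time_s: 22.28
tcp_pos: [0.5395, 0.1208, 0.1483]
ee_rot: [[-0.976, -0.216, -0.009], [-0.216, 0.976, -0.004], [0.01, -0.002, -1.0]]
wrist_force: [0.4, 0.0, -0.0]
gripper_width: 0.395
gripper_force: 0.0
```

Emit:
drive_tool:
  rows:
    - [40,0,0,40,0,0,0]
    - [40,10,-5,40,0,0,0]
    - [40,30,-10,10,0,0,0]
    - [40,30,-10,0,0,0,0]
    - [40,30,-10,0,0,0,0]

```text
time_s: 22.7
tcp_pos: [0.6434, 0.0866, 0.2439]
ee_rot: [[-0.976, -0.217, 0.003], [-0.217, 0.976, 0.001], [-0.003, 0.0, -1.0]]
wrist_force: [0.4, -0.1, 0.3]
gripper_width: 0.403
gripper_force: 0.0
```

Emit:
drive_tool:
  rows:
    - [40,20,-10,0,0,0,0]
    - [40,0,0,0,0,0,0]
    - [40,0,0,0,0,0,0]
    - [40,0,0,0,0,0,0]

```text
time_s: 23.03
tcp_pos: [0.6614, 0.0769, 0.2411]
ee_rot: [[-0.976, -0.217, -0.002], [-0.217, 0.976, -0.001], [0.002, -0.0, -1.0]]
wrist_force: [-0.0, 0.3, 0.3]
gripper_width: 0.402
gripper_force: 0.0
```

```bash
python3 - <<'E'
from h import *
exec(open('st.py').read())
c=wrist(); save(c,'w7.png'); P=pmap(c);L=loc(P)
cv2.imwrite('pics/w7c.png',cv2.resize(c['frame'][0:230,200:560,::-1],(792,506),interpolation=cv2.INTER_CUBIC))
p=(P[...,2]>.098)&(P[...,2]<.12)&(abs(L[...,0]+20)<30)&(abs(L[...,1]-105)<30);print('pin',p.sum(),L[p].mean(0))
hsv=cv2.cvtColor(c['frame'],cv2.COLOR_RGB2HSV)
g=(hsv[...,1]>120)&(hsv[...,0]>40)&(hsv[...,0]<80)&(P[...,2]>.055)&(P[...,2]<.068)&(abs(L[...,0])<80)&(abs(L[...,1])<210)
print(g.sum(),np.percentile(L[g],[.5,99.5],axis=0),np.percentile(P[g][:,2],[5,50,95]))
E
```

```text
23.0333 [0.6614 0.0769 0.2411] [85.4242 30.9416] [-0.0397  0.3471  0.3101] 12.506903146527915
pin 155 [-18.4245 103.7274]
5910 [[-47.1244  16.0271]
 [ 49.4122 127.344 ]] [0.0603 0.0615 0.0628]
```

View pics/w7c.png

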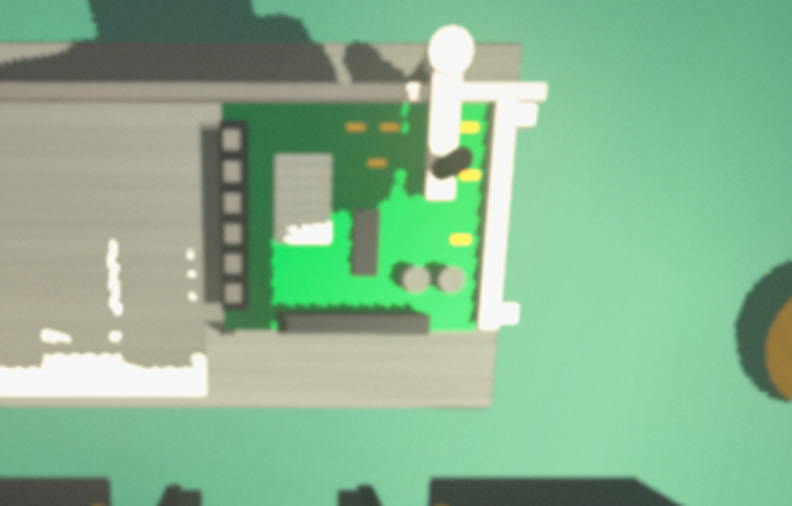

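In the crop the board lies flat, against the fence (row 103) and the stop (column 485). The retainer points straight across it, with the pin at (452,163). Handing in.

```bash
python3 -c "
from station import *
print(finish_job())"
```

```text
the job is handed in; nothing more can be done
None
```

The board is loaded flat on the rails, against the side fence and the end stop, the retaining arm is swung over it to its stop, and the job is handed in at 23 s.

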